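Set the work support astride the locating bar

TASK

The bench support for long boards has been tipped over onto its end. First stand it up on its feet on the open bench, clear of the locating bar, and let go of it; then take it again, centre it over the bolt of the locating bar and turn it, keeping hold, until all four feet drop onto the bench astride the bar and it no longer rocks. Leave it standing there free, and leave the other things on the bench where they are.

Things in the scene. Friction and masses are not known exactly. Their poses are not given: they have to be found in the camera images.
- support_mid (a point): Work support, a small bench stand for long boards, 0.5 to 0.78 kg, rigid: 172 (own x) by 98 (y) by 100 mm high (z, up from the feet). This point is its centre, 50 mm above the soles. It starts lying on one bearer end and two feet: own y level, own z 18 degrees above level and pointing to the left (world +y) within 15 degrees; one bearer end points up, 172 mm above the bench.
- bearer_mid (a point): Middle of the support's plain beech bearer, a good place to hold it for turning: 86 mm above the soles. The bearer is 172 long (own x), 34 wide (y), 28 thick (z, 72 to 100 mm above the soles). Under it a steel stem 26 mm square with a 32 mm collar and a small clamp knob on the +y side, 41 to 55 mm above the soles, reaching 34 mm from the axis.
- support: The support's underside: origin on its middle axis at the level of the soles (height 0 when it stands on the bench), same axes. Four round rubber feet 14 mm across, 22 mm high, centred at own x = +-56 and y = +-40 mm. On them a flat H-shaped steel base, 22 to 30 mm above the soles, 132 (x) by 98 mm (y).
- bolt_top (a point): Top of the single bolt holding the locating bar at its centre (hexagon head 19 mm across on a washer, top 15 mm above the bench). The support goes centred over it, bearer square across the bar: each foot then clears the bar's long edge by 4 mm. Turned more than about 5 degrees from that, two opposite feet ride on the bar: it stands up to 8 mm too high and rocks.
- bar_mid (a point): Centre of the locating bar, at its top face, 8 mm above the bench: a plain flat aluminium bar 90 wide, 260 long, 8 mm thick, lying fixed on the bench. It runs roughly left-right (world y) but was swung about the bolt to the last job's angle, up to 0.42 rad either way, and tightened. The axes of this entry do NOT follow the bar: its angle must be seen or felt.
- offcut: Faced chipboard offcut 120 x 50 x 19 mm lying on the bench between the task's things, origin at its underside; not to be disturbed.
- tape: Tape measure 66 x 36 x 62 mm standing on the bench between the task's things, origin at its underside; not to be disturbed.
- square: Try square, wooden stock 24 x 120 x 22 mm, steel blade 180 mm long, lying at the left side; origin at the underside of the stock; not to be disturbed.
- plane: Block plane 160 x 48 x 56 mm, standing at the right side; origin at its underside; not to be disturbed.
- glue: White glue bottle 64 mm across and 190 mm high, standing at the back; origin at its underside; not to be disturbed.
- clamp: F-clamp about 280 x 120 x 40 mm lying at the back left; origin at its underside; not to be disturbed.
- hammer: Hammer 280 mm long lying at the back right; not to be disturbed.
- screwbox: Open cardboard box 130 x 90 x 45 mm at the front right; origin at its underside; not to be disturbed.
There are look-alikes about, which are no part of the job. Several things look just like the support: the one meant starts farthest from the robot's base.

How it is judged:
By the outcome, as a careful person would: the job done as asked, in the order asked, and still so for the second after the job is handed in, with the robot touching nothing.
It also fails if it takes over 72 s, if anything falls off the work surface, if the arm or the gripper's body presses on something with over 40 N, if the wrist force passes 120 N, or if a joint passes its speed limit or range.

ROBOT

A 6-joint arm with a two-finger parallel gripper is mounted at the origin on the work surface. World frame = base frame: x ahead of the robot, y to its left, z up, the work surface at z = 0. Lengths are in m, angles in rad, forces in N, time in s.
With the tool pointing down it reaches from about 0.3 to 0.775 m from the base axis. Payload 14.6 kg.
Tool frame: the origin (TCP) lies at the very end of the fingers, on their centre line; the grasp point (between the pads) lies 19 mm behind it; z points along the fingers, y is the direction in which the jaws open and shut (so a half turn about z gives the same grasp; the last joint's range is limited). The gripper opens to 94 mm and grips with 3 to 60 N. Pads are 16 mm wide; open, the fingers measure 119 mm over their backs; the gripper's body (75 mm by 177 mm) begins 78 mm behind the grasp point.
Start: joints at [1.054, 0.3, 1.521, -0, 1.321, -0.067], TCP at [0.239, 0.495, 0.205] pointing down, gripper open.
Joint ranges: [-3.03, 3.03], [-0.79, 2.21], [0.23, 2.52], [-1.04, 4.18], [0, 3.07], [-2.55, 2.55]. Speed limits (rad/s): [2.22, 2.22, 2.57, 3.14, 3.14, 3.14].

INTERFACE

Orientations are given as [roll, pitch, yaw] about the fixed x, y, z axes, in that order (R = Rz(yaw) Ry(pitch) Rx(roll)).
In Python, from station import ctrl, eyes gives the robot as it stands.
- The arm moves only by the tool jog_arm, never from a script. Its argument "moves" is a list of rows, each a list of 3 entries, a list of its own where there are three numbers: the shift along the world's x, y, z in mm, then the turn, a rotation vector about the world's x, y, z in units of 5 degrees (1.0 is 5 degrees), then the finger opening in mm, from 0 to 94. In form: [[[tx, ty, tz], [wx, wy, wz], jaw], ...]. A call has 1 to 5 rows; each row is the pose to reach, as a shift and turn from the pose commanded when the call began; what a row does not reach only later rows make up. A row lasts 1/12 s, in which the tool goes at most 41.7 mm and 7.16 degrees, less where a joint would pass 70% of its speed; a pose out of reach is approached as far as the arm can. A call with a gripper value outside its range is refused whole. The fingers move at their own pace and stop on an object; "squeeze" is the grip in N (left out, the last holds). Time passes only in rows, so rows that repeat a pose let the fingers close. It gives the time, the measured TCP pose, the force and the opening at its end, in the units of the state.
- ctrl.get_obs(): the state, without advancing time (a new reading comes with each control period).
- eyes.camera(name): name is "scene" or "top" or "wrist"; returns a dict with "frame" (420x560x3 uint8, red, green, blue), "vertical_fov" (degrees; the focal length in pixels is half the picture's height over the tangent of half this angle, whatever the lens; pixels are square), "cx", "cy" (the principal point, pixels), "eye" and "attitude" of the camera in the world; the wrist camera has in their place "hand_eye" (4x4, takes a point from camera to tool coordinates, whose origin is the TCP and whose axes are the flange's). Camera axes: x right, y down, z forward; pixel columns grow to the right and rows downward; lengths in m; the calibration is good to about 2 mm. A picture is of the moment at which its call begins: read the wrist's pose just before it. There is no depth.
- ctrl.hand_in(): hands the job in, once; it reports no verdict.
The state is a dict: "time_s": time; "qpos": joint angles; "joint_vel": joint speeds; "tau": joint torques, N m; "ee_pos": TCP position; "eef_rot": TCP orientation; "force": force on the tool from outside, world axes, zero at the start; "moment": the same for the moment, N m; "grip_width": finger opening in m.
Only numpy, scipy, OpenCV 4.12 (cv2) and the standard library are available. Lean on these libraries where they do the work, as an engineer would, in place of code of your own. Each camera call takes 0.05 s, during which the arm holds its last target.

## Working session

There is one attempt and no reset: what is moved stays moved. The work goes in short steps, Python scripts to look and compute and a tool call to move; the robot and the scene stay as the last step left them, time stands still between calls to the robot, and variables do not carry over. Pictures are saved under pics/ and viewed, and the job is handed in when it is done.

Besides the shell and the picture viewer there is one more tool, called after "Call:" in YAML: its name, and indented under it one key for each argument. jog_arm: Moves the arm, as the interface text tells. Its arguments: {"type":"object","properties":{"moves":{"type":"array","items":{"type":"array"}},"squeeze":{"type":"number"}},"required":["moves"]}

```bash
ls; mkdir -p pics; python3 - <<'E'
from station import ctrl, eyes
import cv2
print(ctrl.get_obs())
for n in ("scene","top","wrist"):
    c=eyes.camera(n); cv2.imwrite(f"pics/{n}0.png",c["frame"][:,:,::-1])
    print(n,{k:v for k,v in c.items() if k!="frame"})
E
```

```text
pics
{'time_s': 0.0, 'qpos': array([ 1.05440097e+00,  3.00467734e-01,  1.52159149e+00, -3.21007401e-05,
        1.32071916e+00, -6.65633436e-02]), 'joint_vel': array([ 0.00012491,  0.00043645,  0.00013513,  0.00034547, -0.00191818,
        0.00024282]), 'tau': array([-1.12049293e-03, -5.31815064e+01, -3.52725792e+01,  7.07434723e-02,
        2.44842202e-02, -1.25744891e-04]), 'ee_pos': array([0.23900472, 0.49505178, 0.20488378]), 'eef_rot': array([-3.14040749e+00, -4.78436539e-05,  2.69176858e+00]), 'force': array([ 0.3237775 , -0.0403854 , -0.58766553]), 'moment': array([ 0.02680367, -0.00980412, -0.06788694]), 'grip_width': 0.09404395902311073}
scene {'vertical_fov': 52.26267114127554, 'cx': 281.76368835295136, 'cy': 213.41694900691135, 'eye': array([1.03848915, 0.7196771 , 0.81284499]), 'attitude': array([-2.2423099 ,  0.01403895,  2.51236814])}
top {'vertical_fov': 54.261767798334894, 'cx': 280.1243774135341, 'cy': 207.6061263505969, 'eye': array([ 0.27037052, -0.02777199,  1.31333185]), 'attitude': array([-2.93526397e+00, -1.64177576e-03, -1.54700349e+00])}
wrist {'vertical_fov': 66.60261424826562, 'cx': 278.55581828189287, 'cy': 205.76642519880448, 'hand_eye': array([[ 4.01959095e-04, -9.62153918e-01, -2.72506286e-01,
         7.91804941e-02],
       [ 9.99999465e-01,  1.27038754e-04,  1.02650126e-03,
        -4.53316044e-04],
       [-9.53033348e-04, -2.72506552e-01,  9.62153455e-01,
        -1.78641364e-01],
       [ 0.00000000e+00,  0.00000000e+00,  0.00000000e+00,
         1.00000000e+00]])}
```

View pics/scene0.png

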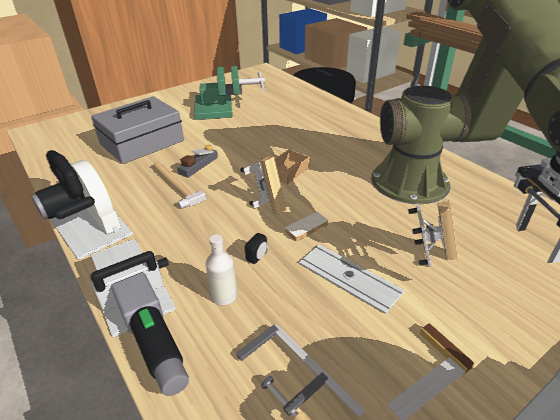

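View pics/top0.png

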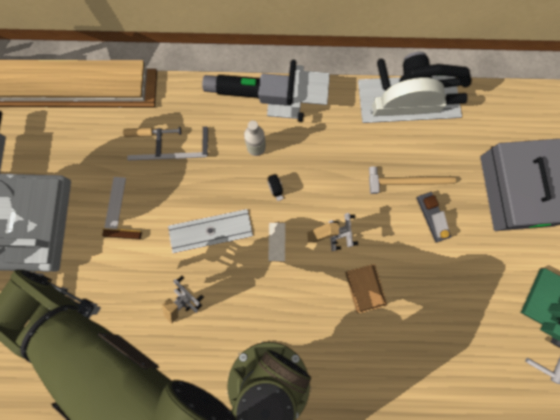

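View pics/wrist0.png

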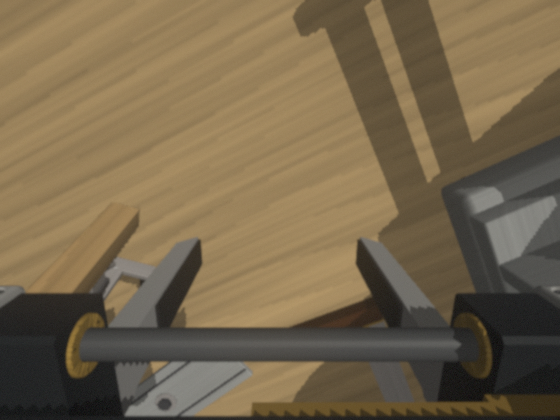

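```bash
cat > h.py <<'E'
import numpy as np, cv2
from scipy.spatial.transform import Rotation as R
def cam(c,obs=None):
    f=210/np.tan(np.radians(c["vertical_fov"]/2))
    if "eye" in c: return f,c["cx"],c["cy"],np.array(c["eye"]),R.from_euler("xyz",c["attitude"]).as_matrix()
    T=np.eye(4);T[:3,:3]=R.from_euler("xyz",obs["eef_rot"]).as_matrix();T[:3,3]=obs["ee_pos"]
    T=T@c["hand_eye"]; return f,c["cx"],c["cy"],T[:3,3],T[:3,:3]
def ray(k,u,v):
    f,cx,cy,e,A=k; d=A@np.array([(u-cx)/f,(v-cy)/f,1]); return e,d
def onz(k,u,v,z):
    e,d=ray(k,u,v); return e+d*(z-e[2])/d[2]
def proj(k,P):
    f,cx,cy,e,A=k; q=(np.atleast_2d(P)-e)@A; return np.c_[cx+f*q[:,0]/q[:,2],cy+f*q[:,1]/q[:,2]]
def snap(names,tag,crops={}):
    from station import ctrl,eyes
    import pickle
    out={}
    for n in names:
        o=ctrl.get_obs(); c=eyes.camera(n)
        cv2.imwrite(f"pics/{n}{tag}.png",c["frame"][:,:,::-1])
        pickle.dump((c,o),open(f"pics/{n}{tag}.pkl","wb"))
        out[n]=(c,o)
    return out
def load(n):
    import pickle
    c,o=pickle.load(open(f"pics/{n}.pkl","rb")); return c,cam(c,o)
def crop(n,x,y,w,h,s):
    im=cv2.imread(f"pics/{n}.png")[y:y+h,x:x+w]; cv2.imwrite(f"pics/{n}_c{x}_{y}.png",cv2.resize(im,None,fx=s,fy=s,interpolation=cv2.INTER_CUBIC))
E
python3 - <<'E'
from h import *
snap(["scene","top"],"1")
crop("top1",150,160,260,170,3)
crop("scene1",220,120,220,200,3)
E
```

```text
(no output)
```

View pics/top1_c150_160.png

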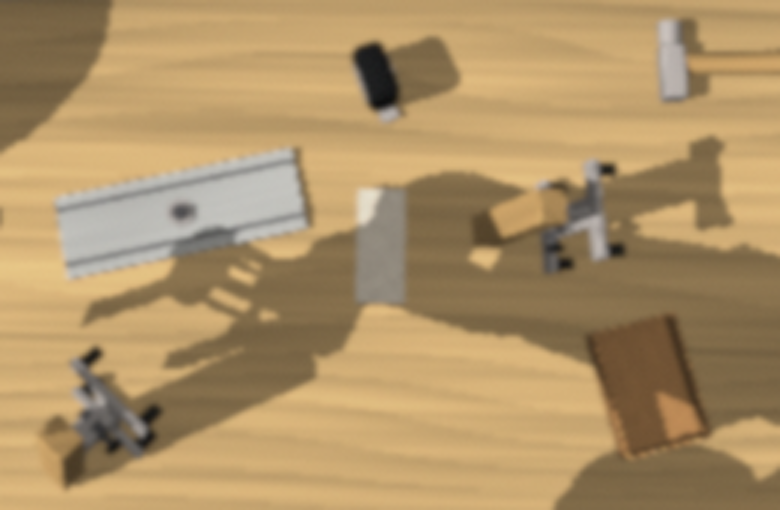

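View pics/scene1_c220_120.png

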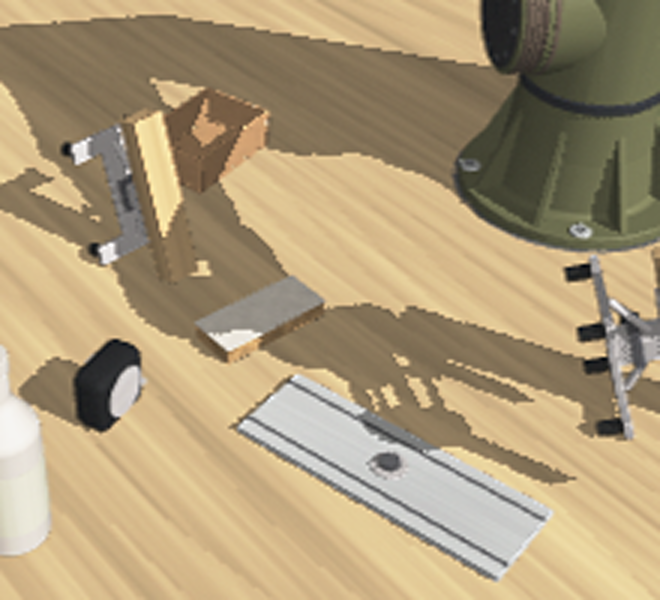

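```bash
python3 - <<'E'
from h import *
c,k=load("top1")
def T(u,v,z): return np.round(onz(k,150+u/3,160+v/3,z),4)[:2]
print("bar corners",[T(*p,0.008) for p in [(56,197),(297,149),(311,225),(70,277)]],"bolt",T(183,211,.015))
print("offcut",[T(*p,0.019) for p in [(357,187),(406,187),(405,302),(356,302)]])
print("tape",T(378,78,.062),T(358,45,.062),T(385,108,.062))
print("screwbox",[T(*p,0.045) for p in [(587,340),(674,316),(708,432),(627,458)]])
print("A bearer top end",[T(*p,0.165) for p in [(490,215),(503,240),(568,225),(560,183)]], "feet tips",T(612,170,.16),T(620,250,.16),T(563,265,0.02))
print("hammer",T(672,100,.02)); 
print("plane",[onz(k,u,v,.05)[:2].round(3) for u,v in [(420,197),(445,240)]])
c,k=load("scene1")
def S(u,v,z): return np.round(onz(k,220+u/3,120+v/3,z),4)[:2]
print("scene bar",[S(*p,.008) for p in [(295,377),(552,514),(500,578),(236,427)]],S(389,459,.015))
print("bolt",S(388,461,.015))
print("A bearer bottom",S(172,280,0.0))
E
```

```text
bar corners [array([0.4754, 0.3343]), array([0.5343, 0.0776]), array([0.4517, 0.0593]), array([0.3901, 0.3126])] bolt [0.4625 0.1958]
offcut [array([0.4922, 0.011 ]), array([ 0.4935, -0.0413]), array([ 0.3714, -0.0428]), array([0.3701, 0.0085])]
tape [ 0.6016 -0.0089] [0.6371 0.0131] [ 0.5693 -0.0171]
screwbox [array([ 0.3352, -0.2289]), array([ 0.3617, -0.3182]), array([ 0.2467, -0.3497]), array([ 0.2194, -0.2679])]
A bearer top end [array([ 0.4435, -0.1195]), array([ 0.4201, -0.1319]), array([ 0.4357, -0.193 ]), array([ 0.4757, -0.1856])] feet tips [ 0.4904 -0.236 ] [ 0.4139 -0.2425] [ 0.414  -0.2083]
hammer [ 0.5958 -0.3272]
plane [array([ 0.58 , -0.466]), array([ 0.445, -0.537])]
scene bar [array([0.4552, 0.0704]), array([0.3932, 0.3221]), array([0.4752, 0.342 ]), array([0.5381, 0.0889])] [0.4622 0.2022]
bolt [0.4644 0.2034]
A bearer bottom [ 0.4563 -0.1225]
```

```bash
cat > mod.py <<'E'
from h import *
def box(x0,x1,y0,y1,z0,z1):
    P=np.array([[x,y,z] for x in(x0,x1) for y in(y0,y1) for z in(z0,z1)])/1000.
    E=[(i,i^b) for i in range(8) for b in(1,2,4) if i<i^b]; return P,E
PARTS=[box(-86,86,-17,17,72,100),box(-66,66,-49,49,22,30),box(-13,13,-13,13,30,72)]+[box(sx*56-7,sx*56+7,sy*40-7,sy*40+7,0,22) for sx in(-1,1) for sy in(-1,1)]
def lying(px,py,psi,up=1,tilt=18):
    h=np.array([-np.sin(psi),np.cos(psi),0]);Z=np.array([0,0,1.]);t=np.radians(tilt)
    z=np.cos(t)*h+np.sin(t)*Z; x=up*(-np.sin(t)*h+np.cos(t)*Z); y=np.cross(z,x)
    # origin such that support_mid xy = px,py ; height
    A=np.c_[x,y,z]; 
    P=np.vstack([p for p,_ in PARTS])@A.T; o=np.array([px,py,0])-A@[0,0,.05]; o[2]=-P[:,2].min()
    return A,o
def standing(px,py,yaw,z0=0):
    return R.from_euler("z",yaw).as_matrix(),np.array([px,py,z0])
def draw(n,x,y,w,h,s,pose,out):
    c,k=load(n); im=cv2.resize(cv2.imread(f"pics/{n}.png")[y:y+h,x:x+w],None,fx=s,fy=s,interpolation=cv2.INTER_CUBIC)
    A,o=pose
    for (P,E),col in zip(PARTS,[(0,0,255),(255,0,0),(0,255,255)]+[(0,255,0)]*4):
        q=(proj(k,P@A.T+o)-[x,y]+.5)*s-.5
        for i,j in E: cv2.line(im,tuple(int(v) for v in q[i]),tuple(int(v) for v in q[j]),col,1)
    cv2.imwrite(f"pics/{out}.png",im)
E
python3 - <<'E'
from mod import *
p=lying(.451,-.19,0.1)
draw("top1",280,190,110,90,7,p,"ov1")
draw("scene1",220,140,110,90,7,p,"ov2")
E
```

```text
(no output)
```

View pics/ov1.png

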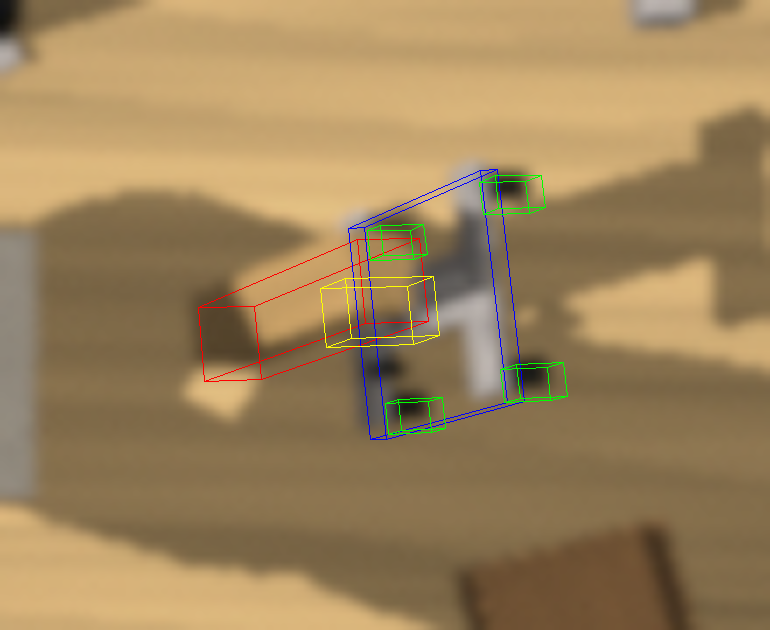

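View pics/ov2.png

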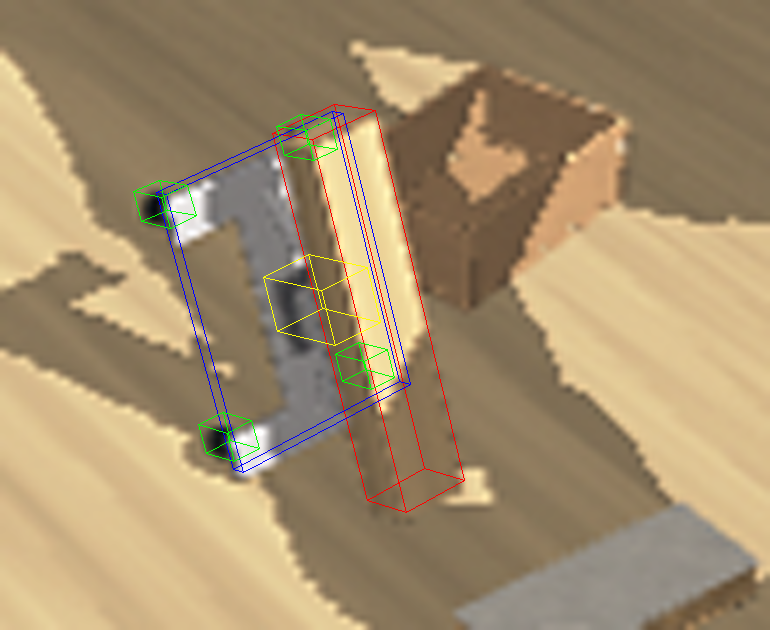

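```bash
python3 - <<'E'
from mod import *
from scipy.optimize import least_squares
_,kt=load("top1");_,ks=load("scene1")
# own (x with up=1): feet centres at z=11 (outer, up x=+56)
obs=[("t",(512,186),(56,1,11)),("t",(532,377),(56,-1,11)),("t",(406,405),(-56,-1,11)),
     ("s",(157,207),(56,1,11)),("s",(219,440),(-56,1,11)),]
def model(p,up=1):
    A,o=lying(p[0],p[1],p[2]); r=[]
    yw=A[:,1]  # which y is world +x?
    sg=1 if yw[0]>0 else -1
    for cam_,q,(x,s,z) in obs:
        P=A@(np.array([x,s*sg*40,z])/1000)+o
        if cam_=="t": uv=(proj(kt,P)[0]-[280,190]+.5)*7-.5
        else: uv=(proj(ks,P)[0]-[220,140]+.5)*7-.5
        r+=list((uv-q)/7)
    return r
s=least_squares(model,[.451,-.19,.1]); print(s.x,np.round(s.fun,2))
p=lying(*s.x)
draw("top1",280,190,110,90,7,p,"ov3")
draw("scene1",220,140,110,90,7,p,"ov4")
a=cv2.imread("pics/ov3.png");b=cv2.imread("pics/ov4.png");cv2.imwrite("pics/ov5.png",cv2.resize(np.vstack([a,b]),None,fx=.47*1,fy=.47))
cv2.imwrite("pics/ov5.png",cv2.resize(np.hstack([a[100:500,150:620],b[50:560,100:520][:400]]),None,fx=.89,fy=.89))
E
```

```text
[ 0.45632075 -0.18879062  0.06486889] [ 0.16  0.13 -0.59 -0.35  0.54  0.11  0.04 -0.11  0.1   0.07]
```

View pics/ov5.png

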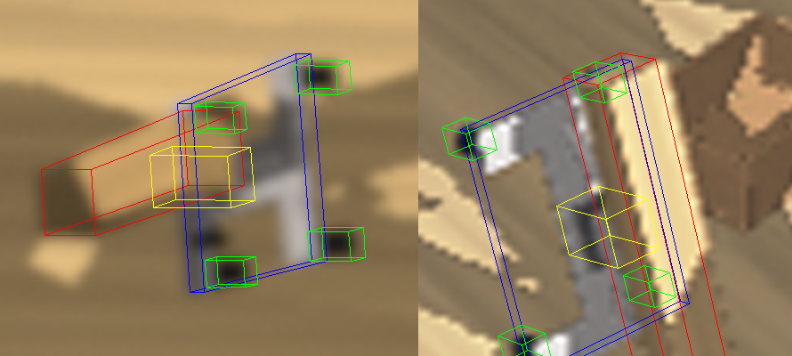

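```bash
cat >> mod.py <<'E'
def tool(psi,theta):
    "jaw axis at angle psi, tool tilted by theta(deg) about jaw axis from straight down"
    y=np.array([np.cos(psi),np.sin(psi),0]); z=R.from_rotvec(np.radians(theta)*y).apply([0,0,-1.]); return np.c_[np.cross(y,z),y,z]
def delta(tcp,Rm,obs=None):
    from station import ctrl
    o=obs or ctrl.get_obs(); R0=R.from_euler("xyz",o["eef_rot"])
    rv=(R.from_matrix(Rm)*R0.inv()).as_rotvec(degrees=True)/5
    print("shift mm",np.round((tcp-o["ee_pos"])*1000,1),"turn",np.round(rv,2),"| t",o["time_s"],"z",o["ee_pos"].round(4),"q",o["qpos"].round(2),"F",o["force"].round(1),"w",round(o["grip_width"]*1000,1))
E
python3 - <<'E'
from mod import *
A,o=lying(.4563,-.1888,.065)
g=A@[0,0,.086]+o; print("grasp",g)
Rm=tool(.065,-36); 
for back in (.09,.0): delta(g+Rm[:,2]*(.019-back),Rm)
E
```

```text
grasp [ 0.45407609 -0.15463427  0.08649202]
shift mm [ 212.3 -608.2  -61.3] turn [ -6.25  -4.22 -11.68] | t 0.25 z [0.2391 0.4952 0.2052] q [ 1.05  0.3   1.52 -0.    1.32 -0.07] F [0.2 0.1 0.1] w 93.8
shift mm [ 215.7 -661.  -134.1] turn [ -6.25  -4.22 -11.68] | t 0.25 z [0.2391 0.4952 0.2052] q [ 1.05  0.3   1.52 -0.    1.32 -0.07] F [0.2 0.1 0.1] w 93.8
```

Call:
jog_arm:
  moves:
    - [[10,-20,40],[0,0,0],94]
    - [[25,-55,75],[0,0,-1.4],94]
    - [[40,-90,90],[0,0,-2.8],94]
    - [[55,-130,90],[0,0,-4.2],94]
    - [[70,-170,90],[0,0,-5.6],94]

```text
time_s: 0.67
ee_pos: [0.3048, 0.3366, 0.2964]
eef_rot: [3.139, -0.0, 2.198]
force: [0.8, 0.2, -0.1]
grip_width: 0.0944
```

Call:
jog_arm:
  moves:
    - [[22,-38,0],[0,0,-1.4],94]
    - [[44,-76,0],[0,0,-2.8],94]
    - [[66,-114,0],[0,0,-4.2],94]
    - [[88,-152,0],[0,0,-5.6],94]
    - [[100,-180,0],[0,0,-6.3],94]

```text
time_s: 1.08
ee_pos: [0.4051, 0.1558, 0.2952]
eef_rot: [3.141, -0.0, 1.646]
force: [1.3, 0.1, -0.7]
grip_width: 0.0942
```

```bash
python3 - <<'E'
from mod import *
snap(["wrist"],"2")
A,o=lying(.4563,-.1888,.065)
g=A@[0,0,.086]+o
Rm=tool(.065,-36); 
for back in (.09,.0): delta(g+Rm[:,2]*(.019-back),Rm)
E
```

```text
shift mm [  44.3 -264.1 -151.1] turn [-7.17 -0.48 -0.05] | t 1.1333 z [0.4071 0.1511 0.295 ] q [ 0.27 -0.02  1.68 -0.    1.48  0.2 ] F [ 0.8 -2.1  0. ] w 94.0
shift mm [  47.7 -316.9 -223.9] turn [-7.17 -0.48 -0.05] | t 1.1333 z [0.4071 0.1511 0.295 ] q [ 0.27 -0.02  1.68 -0.    1.48  0.2 ] F [ 0.8 -2.1  0. ] w 94.0
```

View pics/wrist2.png

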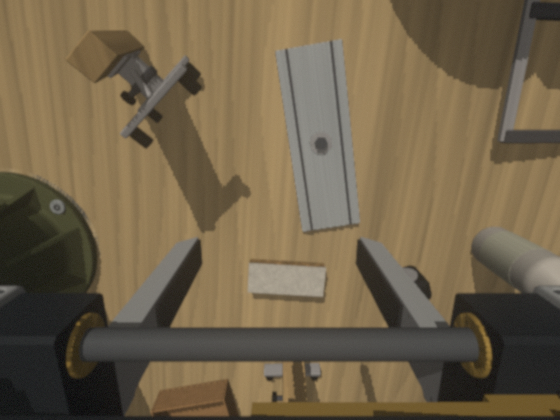

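Call:
jog_arm:
  moves:
    - [[12,-38,0],[-1.4,-0.1,0],94]
    - [[24,-76,0],[-2.8,-0.2,0],94]
    - [[36,-114,-5],[-4.2,-0.3,0],94]
    - [[44,-152,-20],[-5.6,-0.4,0],94]
    - [[44,-185,-40],[-6.9,-0.48,0],94]

```text
time_s: 1.55
ee_pos: [0.4498, -0.0288, 0.2561]
eef_rot: [-3.136, 0.609, 1.655]
force: [1.4, -0.4, -2.4]
grip_width: 0.0942
```

Call:
jog_arm:
  moves:
    - [[0,-25,-15],[0,0,0],94]
    - [[0,-50,-45],[0,0,0],94]
    - [[0,-76,-80],[-0.2,0,0],94]
    - [[0,-76,-100],[-0.2,0,0],94]
    - [[0,-76,-100],[-0.2,0,0],94]

```text
time_s: 1.97
ee_pos: [0.4463, -0.104, 0.1514]
eef_rot: [-3.123, 0.62, 1.66]
force: [0.3, -0.5, 0.1]
grip_width: 0.0939
```

```bash
python3 - <<'E'
from mod import *
o=snap(["wrist"],"3")
c,k=load("wrist2")
print("bar",[onz(k,u,v,.008)[:2].round(4) for u,v in [(277,51),(341,42),(358,223),(304,231)]],onz(k,321,144,.015))
A,oo=lying(.4563,-.1888,.065)
draw("wrist3",0,0,560,420,1,(A,oo),"w3o")
g=A@[0,0,.086]+oo
Rm=tool(.065,-36); 
for back in (.09,.0): delta(g+Rm[:,2]*(.019-back),Rm)
E
```

```text
bar [array([0.391 , 0.3168]), array([0.4746, 0.334 ]), array([0.5332, 0.0851]), array([0.4517, 0.0658])] [0.46215294 0.20034891 0.015     ]
shift mm [  3.8  -9.6 -10.1] turn [-0.08 -0.15 -0.16] | t 2.0167 z [ 0.4475 -0.1034  0.154 ] q [ 0.04  0.18  1.93 -0.7   1.13  0.3 ] F [-0.6  0.3  1.2] w 93.8
shift mm [  7.3 -62.4 -82.9] turn [-0.08 -0.15 -0.16] | t 2.0167 z [ 0.4475 -0.1034  0.154 ] q [ 0.04  0.18  1.93 -0.7   1.13  0.3 ] F [-0.6  0.3  1.2] w 93.8
```

View pics/w3o.png

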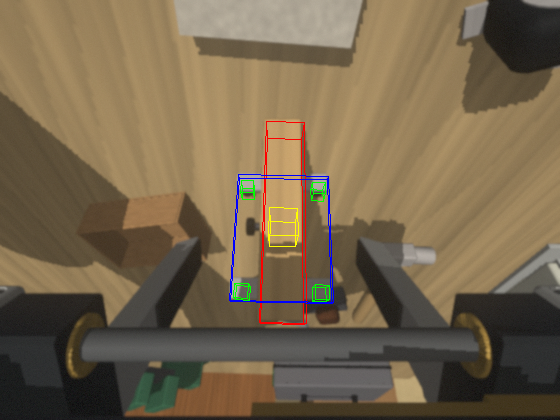

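Call:
jog_arm:
  moves:
    - [[3,-20,-25],[0,-0.1,-0.1],94]
    - [[6,-40,-52],[0,-0.15,-0.15],94]
    - [[7,-62,-82],[-0.1,-0.15,-0.15],94]
    - [[7,-62,-82],[-0.1,-0.15,-0.15],94]
    - [[7,-62,-82],[-0.1,-0.15,-0.15],94]

```text
time_s: 2.43
ee_pos: [0.4558, -0.1652, 0.0739]
eef_rot: [3.138, 0.631, 1.635]
force: [0.2, 1.1, 1.2]
grip_width: 0.0942
```

```bash
python3 - <<'E'
from mod import *
o=snap(["wrist"],"4")
A,oo=lying(.4563,-.1888,.065)
draw("wrist4",0,0,560,420,1,(A,oo),"w4o")
g=A@[0,0,.086]+oo
Rm=tool(.065,-36); 
for back in (.0,): delta(g+Rm[:,2]*(.019-back),Rm)
E
```

```text
shift mm [-1.6 -1.  -3.7] turn [ 0.03  0.06 -0.02] | t 2.4833 z [ 0.4564 -0.1648  0.0748] q [-0.09  0.33  1.97 -0.83  0.91  0.39] F [ 0.1 -0.1  0.9] w 94.0
```

View pics/w4o.png

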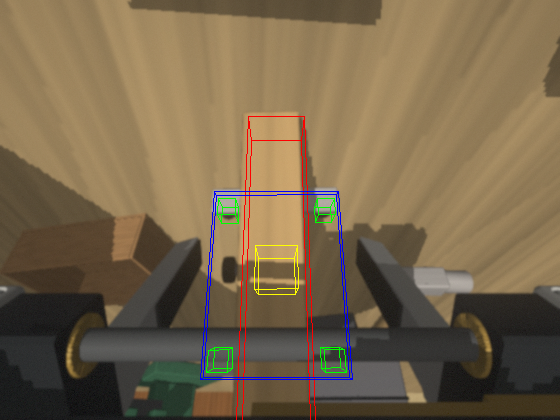

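Call:
jog_arm:
  moves:
    - [[-4,0,-2],[0,0,0],70]
    - [[-4,0,-2],[0,0,0],50]
    - [[-4,0,-2],[0,0,0],42]
    - [[-4,0,-2],[0,0,0],38]
    - [[-4,0,-2],[0,0,0],30]
  squeeze: 45

```text
time_s: 2.9
ee_pos: [0.4517, -0.1649, 0.0717]
eef_rot: [3.136, 0.631, 1.635]
force: [0.3, -0.7, -0.1]
grip_width: 0.0646
```

Call:
jog_arm:
  moves:
    - [[0,0,0],[0,0,0],20]
    - [[0,0,0],[0,0,0],10]
    - [[0,0,0],[0,0,0],10]
  squeeze: 45

```text
time_s: 3.15
ee_pos: [0.4514, -0.1651, 0.0711]
eef_rot: [3.137, 0.631, 1.635]
force: [0.3, -0.1, 0.0]
grip_width: 0.0441
```

Call:
jog_arm:
  moves:
    - [[0,0,0],[0,0,0],10]
    - [[0,0,0],[0,0,0],10]
    - [[0,0,0],[0,0,0],10]
    - [[0,0,0],[0,0,0],10]
  squeeze: 55

```text
time_s: 3.48
ee_pos: [0.4513, -0.1651, 0.0711]
eef_rot: [3.137, 0.631, 1.635]
force: [0.9, 0.6, 0.1]
grip_width: 0.0343
```

Call:
jog_arm:
  moves:
    - [[0,-3,10],[0,0,0],10]
    - [[0,-6,22],[0,0,0],10]
    - [[0,-10,35],[0,0,0],10]
    - [[0,-10,40],[0,0,0],10]
    - [[0,-10,40],[0,0,0],10]
  squeeze: 55

```text
time_s: 3.9
ee_pos: [0.4515, -0.1751, 0.1115]
eef_rot: [3.136, 0.63, 1.634]
force: [0.7, 0.5, -6.3]
grip_width: 0.0336
```

```bash
python3 - <<'E'
from mod import *
o=snap(["wrist","scene"],"5")
Rm=tool(.065,36)
g=np.array([.453,-.17,.13])
delta(g+Rm[:,2]*.019,Rm)
E
```

```text
shift mm [ 1.3 16.   4.3] turn [14.39  0.98  0.  ] | t 4.0 z [ 0.451  -0.1749  0.1104] q [-0.12  0.25  1.97 -0.79  0.96  0.3 ] F [ 0.7  0.2 -6.5] w 33.7
```

View pics/scene5.png

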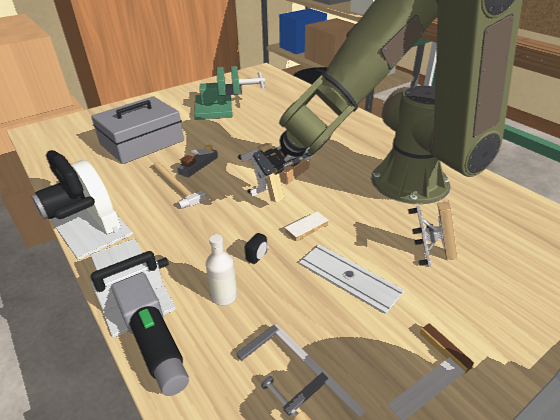

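View pics/wrist5.png

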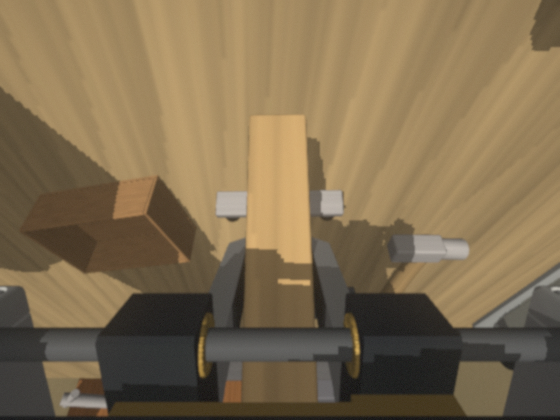

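Call:
jog_arm:
  moves:
    - [[0,2,2],[1.4,0.095,0],10]
    - [[0,4,4],[2.8,0.19,0],10]
    - [[0,6,5],[4.2,0.285,0],10]
    - [[0,8,5],[5.6,0.38,0],10]
    - [[0,10,5],[7.0,0.475,0],10]

```text
time_s: 4.42
ee_pos: [0.4516, -0.1647, 0.1162]
eef_rot: [3.138, 0.012, 1.637]
force: [-1.2, -0.4, -7.4]
grip_width: 0.0335
```

Call:
jog_arm:
  moves:
    - [[0,1,0],[1.4,0.095,0],10]
    - [[0,2,0],[2.8,0.19,0],10]
    - [[0,3,0],[4.2,0.285,0],10]
    - [[0,4,0],[5.6,0.38,0],10]
    - [[0,5,0],[7.0,0.475,0],10]

```text
time_s: 4.83
ee_pos: [0.4512, -0.1605, 0.1157]
eef_rot: [3.141, -0.599, 1.635]
force: [1.3, 0.2, -6.5]
grip_width: 0.0336
```

Call:
jog_arm:
  moves:
    - [[0,0,0],[0.4,0,0],10]
    - [[0,0,0],[0.4,0,0],10]

```text
time_s: 5.0
ee_pos: [0.4505, -0.1608, 0.1139]
eef_rot: [-3.14, -0.63, 1.632]
force: [-0.6, -0.5, -6.4]
grip_width: 0.0337
```

```bash
python3 - <<'E'
from mod import *
o=snap(["wrist","scene"],"6")
Rm=tool(.065,36)
g=np.array([.453,-.17,.086])
delta(g+Rm[:,2]*.019,Rm)
crop("scene6",200,110,180,130,4)
E
```

```text
shift mm [  1.1   1.1 -44.8] turn [0.03 0.01 0.01] | t 5.1 z [ 0.4512 -0.16    0.1154] q [-0.67  0.48  1.63  0.45  1.49 -0.88] F [ 0.1  0.4 -6.9] w 33.9
```

View pics/scene6_c200_110.png

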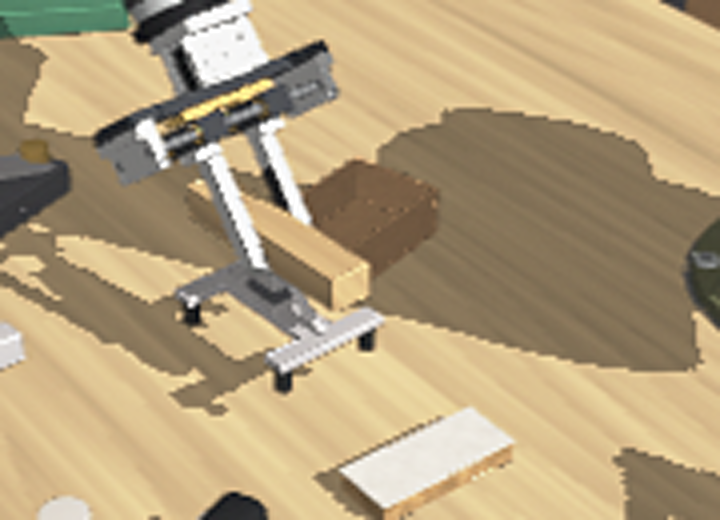

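View pics/wrist6.png

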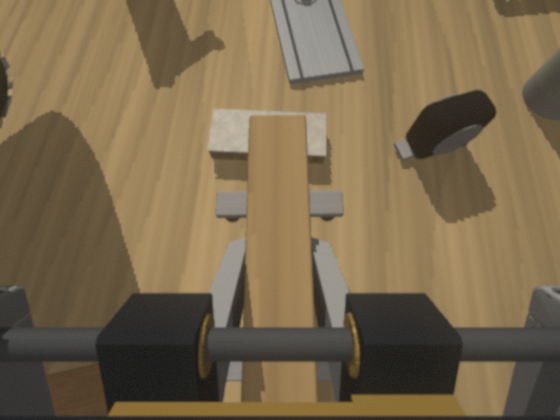

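Call:
jog_arm:
  moves:
    - [[0,0,-12],[0,0,0],10]
    - [[0,0,-26],[0,0,0],10]
    - [[0,0,-35],[0,0,0],10]
    - [[0,0,-39],[0,0,0],10]
    - [[0,0,-41],[0,0,0],10]

```text
time_s: 5.52
ee_pos: [0.4511, -0.1597, 0.0741]
eef_rot: [3.14, -0.629, 1.636]
force: [-0.1, 0.4, -7.1]
grip_width: 0.0336
```

Call:
jog_arm:
  moves:
    - [[0,0,-1],[0,0,0],10]
    - [[0,0,-2],[0,0,0],10]
    - [[0,0,-3],[0,0,0],10]

```text
time_s: 5.77
ee_pos: [0.4516, -0.1603, 0.0724]
eef_rot: [3.138, -0.628, 1.637]
force: [-0.3, -0.4, -6.2]
grip_width: 0.0337
```

Call:
jog_arm:
  moves:
    - [[0,0,-1],[0,0,0],10]
    - [[0,0,-2],[0,0,0],10]
    - [[0,0,-2],[0,0,0],10]

```text
time_s: 6.02
ee_pos: [0.4514, -0.1602, 0.0701]
eef_rot: [3.138, -0.629, 1.637]
force: [-0.2, 0.3, -7.0]
grip_width: 0.0341
```

Call:
jog_arm:
  moves:
    - [[0,0,-1],[0,0,0],10]
    - [[0,0,-1.5],[0,0,0],10]
    - [[0,0,-2],[0,0,0],10]

```text
time_s: 6.27
ee_pos: [0.4517, -0.1601, 0.0687]
eef_rot: [3.137, -0.629, 1.637]
force: [0.9, 2.1, 6.1]
grip_width: 0.0333
```

```bash
python3 - <<'E'
from mod import *
o=snap(["scene"],"7")
draw("scene7",200,110,180,130,4,standing(.453,-.17,1.636),"s7o")
delta(np.zeros(3),np.eye(3))
E
```

```text
shift mm [-451.7  160.1  -68.7] turn [20.56 21.94  6.73] | t 6.3167 z [ 0.4517 -0.1601  0.0687] q [-0.67  0.55  1.65  0.46  1.41 -0.92] F [-0.2  1.9  2.8] w 33.6
```

View pics/s7o.png

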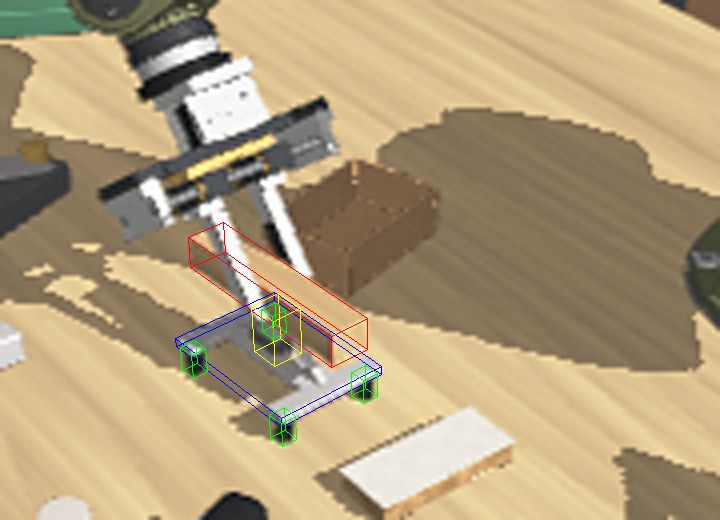

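Call:
jog_arm:
  moves:
    - [[0,0,0],[0,0,0],40]
    - [[0,0,0],[0,0,0],60]
    - [[0,0,0],[0,0,0],80]
    - [[0,0,0],[0,0,0],94]
    - [[0,0,0],[0,0,0],94]

```text
time_s: 6.73
ee_pos: [0.4514, -0.1602, 0.0681]
eef_rot: [3.138, -0.629, 1.637]
force: [0.2, 0.0, -0.4]
grip_width: 0.0633
```

Call:
jog_arm:
  moves:
    - [[0,0,0],[0,0,0],94]
    - [[0,-18,24],[0,0,0],94]
    - [[0,-40,55],[0,0,0],94]
    - [[0,-55,85],[0,0,0],94]
    - [[0,-60,110],[-1,0,0],94]

```text
time_s: 7.15
ee_pos: [0.4508, -0.2227, 0.1786]
eef_rot: [-3.137, -0.544, 1.629]
force: [-0.3, 0.0, -1.4]
grip_width: 0.094
```

```bash
python3 - <<'E'
from mod import *
o=snap(["scene","wrist","top"],"8")
draw("scene8",200,110,180,130,4,standing(.453,-.17,1.636),"s8o")
draw("wrist8",0,0,560,420,1.,standing(.453,-.17,1.636),"w8o")
draw("top8",280,190,110,90,7,standing(.453,-.17,1.636),"t8o")
Rm=tool(.065,0); delta(np.array([.453,-.17,.067+.05]),Rm)
E
```

```text
shift mm [  1.   50.5 -63.1] turn [-6.15 -0.39  0.01] | t 7.3 z [ 0.452  -0.2205  0.1801] q [-0.72  0.43  1.49  0.37  1.61 -0.85] F [-0.7  0.4 -0.8] w 94.2
```

View pics/s8o.png

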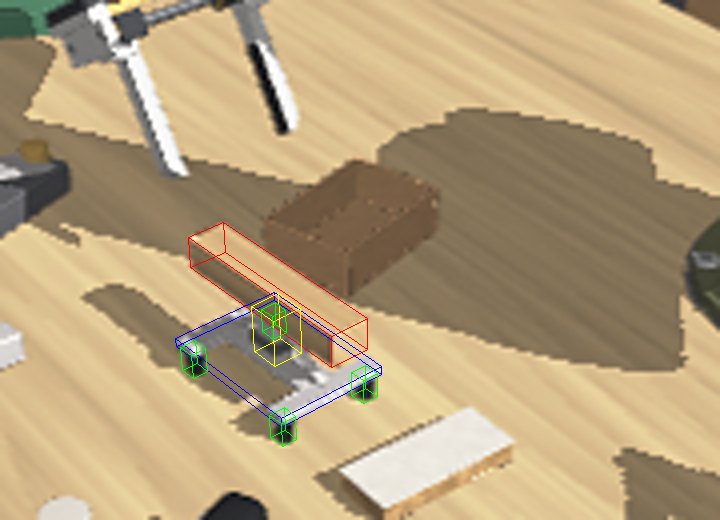

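View pics/w8o.png

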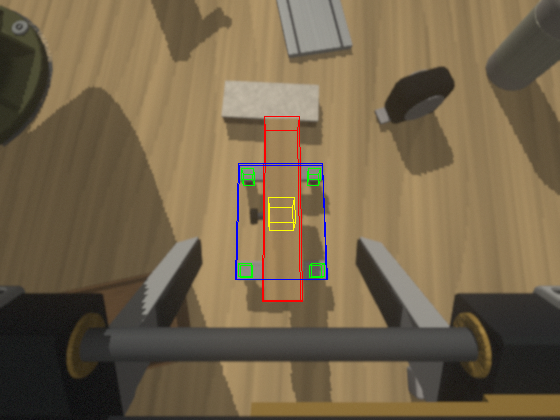

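View pics/t8o.png

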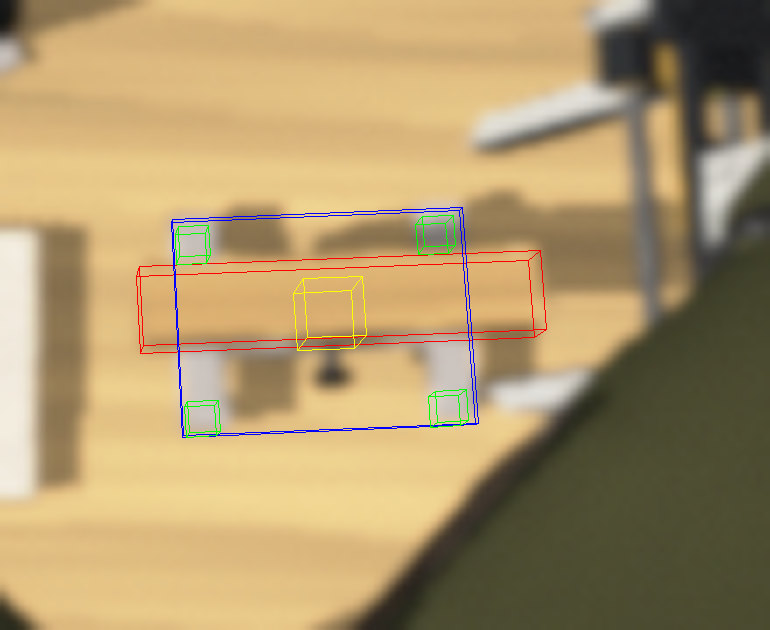

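Call:
jog_arm:
  moves:
    - [[-4,35,20],[-1.4,-0.09,0],94]
    - [[-8,72,40],[-2.8,-0.18,0],94]
    - [[-12,108,60],[-4.2,-0.27,0],94]
    - [[-16,145,75],[-5.6,-0.36,0],94]
    - [[-20,183,80],[-6.15,-0.39,0],94]

```text
time_s: 7.72
ee_pos: [0.431, -0.0355, 0.2596]
eef_rot: [3.14, 0.002, 1.634]
force: [1.6, -0.4, 0.2]
grip_width: 0.0943
```

Call:
jog_arm:
  moves:
    - [[-3,40,0],[0,0,0],94]
    - [[-6,80,0],[0,0,0],94]
    - [[-9,120,0],[0,0,0],94]
    - [[-12,150,0],[0,0,0],94]
    - [[-12,168,0],[0,0,0],94]

```text
time_s: 8.13
ee_pos: [0.418, 0.1337, 0.2569]
eef_rot: [-3.136, -0.004, 1.636]
force: [0.5, -0.6, -0.2]
grip_width: 0.0944
```

Call:
jog_arm:
  moves:
    - [[0,0,0],[0,0,0],94]
    - [[0,0,0],[0,0,0],94]

```text
time_s: 8.3
ee_pos: [0.4188, 0.1314, 0.2569]
eef_rot: [-3.136, -0.004, 1.636]
force: [-0.7, -0.8, -0.1]
grip_width: 0.094
```

```bash
python3 - <<'E'
from mod import *
o=snap(["wrist"],"9")
crop("wrist9",200,0,240,230,3)
print(o["wrist"][1]["ee_pos"],o["wrist"][1]["joint_vel"].round(3))
E
```

```text
[0.41882628 0.13138794 0.25694271] [-0.04  -0.01   0.002 -0.005 -0.    -0.011]
```

View pics/wrist9.png

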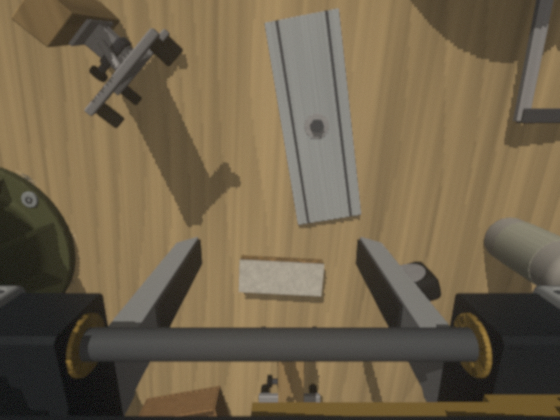

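View pics/wrist9_c200_0.png

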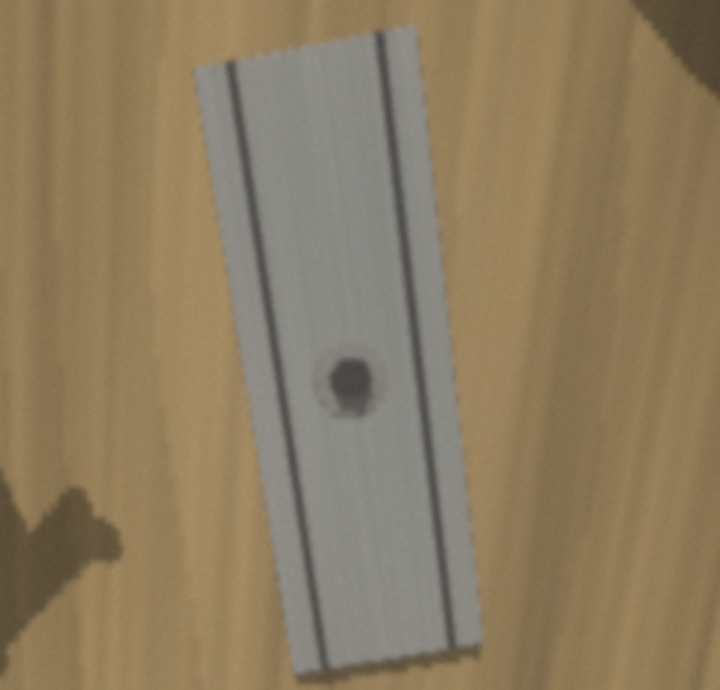

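```bash
python3 - <<'E'
from mod import *
_,k=load("wrist9")
W=lambda u,v,z: onz(k,200+(u+.5)/3-.5,(v+.5)/3-.5,z)[:2]
C=np.array([W(*p,.008) for p in [(195,68),(415,27),(482,645),(297,673)]]); print(C.round(4),"centre",C.mean(0).round(4))
print("bolt",W(351,378,.015).round(4),"washer",W(350,381,.009).round(4))
for a,b in [((232,62),(324,668)),((380,32),(452,648)),((195,68),(297,673)),((415,27),(482,645))]:
    p,q=W(*a,.008),W(*b,.008); d=q-p; print("ang from -y",np.degrees(np.arctan2(d[0],-d[1])).round(2),np.linalg.norm(d).round(4))
print("w",np.linalg.norm(C[0]-C[1]),np.linalg.norm(C[2]-C[3]))
Rm=tool(.065,0); delta(np.array([.453,-.17,.067]),Rm)
E
```

```text
[[0.3888 0.3171]
 [0.4747 0.3371]
 [0.5352 0.0852]
 [0.4503 0.0657]] centre [0.4623 0.2013]
bolt [0.4618 0.2016] washer [0.4622 0.2002]
ang from -y 13.3 0.258
ang from -y 13.48 0.2587
ang from -y 13.76 0.2588
ang from -y 13.5 0.259
w 0.08823843011360684 0.08708308939104144
shift mm [  34.  -300.7 -190.1] turn [-0.04 -0.06  0.02] | t 8.35 z [0.419  0.1307 0.2571] q [0.22 0.01 1.73 0.   1.4  0.15] F [ 0.3 -0.4  0.8] w 93.9
```

Call:
jog_arm:
  moves:
    - [[5,-40,0],[0,0,0],94]
    - [[10,-81,0],[0,0,0],94]
    - [[15,-122,0],[0,0,0],94]
    - [[20,-163,0],[0,0,0],94]
    - [[25,-204,0],[0,0,0],94]

```text
time_s: 8.77
ee_pos: [0.4436, -0.0762, 0.2579]
eef_rot: [-3.138, -0.004, 1.632]
force: [0.9, 0.6, 0.6]
grip_width: 0.0938
```

Call:
jog_arm:
  moves:
    - [[4,-40,0],[0,0,0],94]
    - [[9,-75,-15],[0,0,0],94]
    - [[9,-96,-45],[0,0,0],94]
    - [[9,-97,-80],[0,0,0],94]
    - [[9,-97,-100],[0,0,0],94]

```text
time_s: 9.18
ee_pos: [0.4512, -0.1721, 0.1544]
eef_rot: [-3.135, -0.006, 1.629]
force: [0.6, -0.0, 0.8]
grip_width: 0.0942
```

```bash
python3 - <<'E'
from mod import *
o=snap(["wrist"],"10")
draw("wrist10",0,0,560,420,1.,standing(.453,-.17,1.636),"w10o")
Rm=tool(.065,0); delta(np.array([.453,-.17,.067]),Rm)
E
```

```text
shift mm [  2.7   1.  -84.8] turn [-0.08 -0.12  0.07] | t 9.2333 z [ 0.4503 -0.171   0.1518] q [-0.44  0.21  1.77  0.    1.18 -0.5 ] F [-1.   0.8 -3.6] w 93.9
```

View pics/w10o.png

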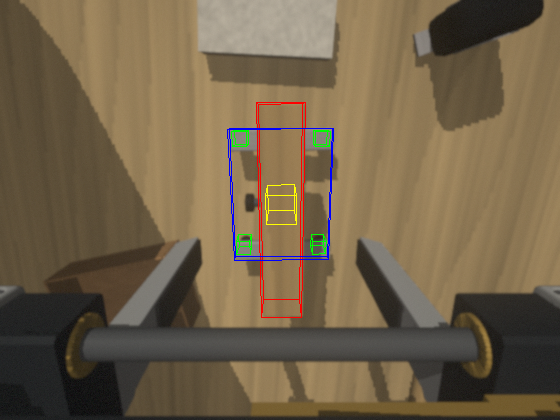

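```bash
python3 - <<'E'
from mod import *
crop("wrist10",200,80,160,250,3)
a=cv2.imread("pics/wrist10_c200_80.png")
draw("wrist10",200,80,160,250,3,standing(.453,-.17,1.636),"w10p")
cv2.imwrite("pics/w10q.png",cv2.resize(np.hstack([a,cv2.imread("pics/w10p.png")]),None,fx=.79,fy=.79))
E
```

```text
(no output)
```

View pics/w10q.png

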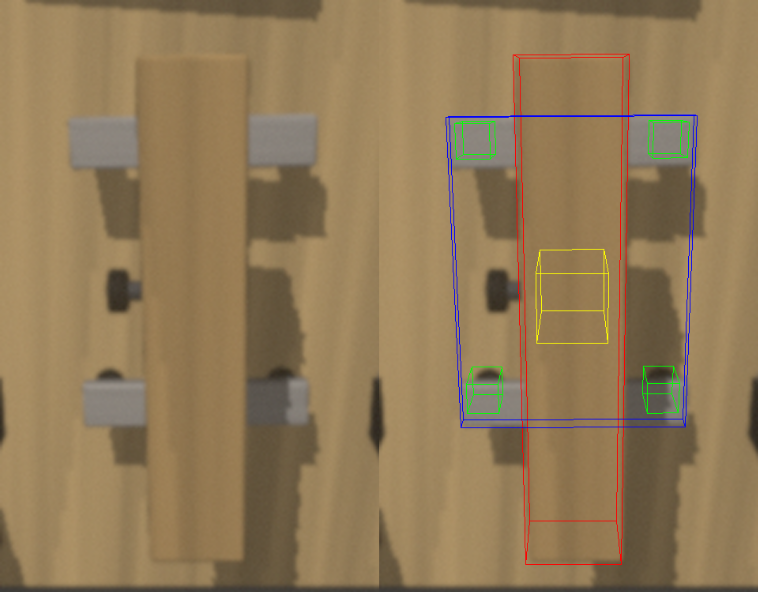

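Call:
jog_arm:
  moves:
    - [[3,1,-30],[0,0,0],94]
    - [[3,1,-60],[0,0,0],94]
    - [[3,1,-80],[-0.08,-0.1,0.06],80]
    - [[3,1,-83],[-0.08,-0.1,0.06],60]
    - [[3,1,-83],[-0.08,-0.1,0.06],40]
  squeeze: 50

```text
time_s: 9.65
ee_pos: [0.4558, -0.1695, 0.0751]
eef_rot: [3.138, 0.003, 1.638]
force: [0.4, 0.4, 0.8]
grip_width: 0.0773
```

Call:
jog_arm:
  moves:
    - [[0,0,0],[0,0,0],20]
    - [[0,0,0],[0,0,0],10]
    - [[0,0,0],[0,0,0],10]
    - [[0,0,0],[0,0,0],10]
    - [[0,0,0],[0,0,0],10]

```text
time_s: 10.07
ee_pos: [0.4566, -0.1692, 0.0757]
eef_rot: [3.135, 0.004, 1.638]
force: [0.0, 0.0, 0.1]
grip_width: 0.0438
```

```bash
python3 - <<'E'
from mod import *
Rm=tool(.065,0); delta(np.array([.453,-.17,.067]),Rm)
E
```

```text
shift mm [-3.6 -0.8 -8.7] turn [ 0.04  0.07 -0.03] | t 10.0667 z [ 0.4566 -0.1692  0.0757] q [-0.43  0.31  1.83 -0.    0.99 -0.5 ] F [0.  0.  0.1] w 43.8
```

Call:
jog_arm:
  moves:
    - [[-3,-1,-4],[0,0,0],43]
    - [[-3,-1,-8],[0,0,0],42]
    - [[-3,-1,-8],[0,0,0],40]
    - [[-3,-1,-8],[0,0,0],20]
    - [[-3,-1,-8],[0,0,0],10]

```text
time_s: 10.48
ee_pos: [0.4533, -0.1701, 0.067]
eef_rot: [3.136, 0.003, 1.639]
force: [0.3, 0.6, -3.0]
grip_width: 0.0337
```

Call:
jog_arm:
  moves:
    - [[0,0,0],[0,0,0],10]
    - [[0,0,0],[0,0,0],10]
    - [[0,0,0],[0,0,0],10]

```text
time_s: 10.73
ee_pos: [0.4533, -0.1701, 0.067]
eef_rot: [3.136, 0.004, 1.639]
force: [0.9, 0.1, -3.8]
grip_width: 0.0337
```

```bash
python3 - <<'E'
from mod import *
Rm=tool(.065,0); delta(np.array([.453,-.17,.067]),Rm)
E
```

```text
shift mm [-0.3  0.1  0. ] turn [ 0.04  0.06 -0.03] | t 10.7333 z [ 0.4533 -0.1701  0.067 ] q [-0.43  0.32  1.85 -0.    0.97 -0.5 ] F [ 0.9  0.1 -3.8] w 33.7
```

Call:
jog_arm:
  moves:
    - [[0,0,20],[0,0,0],10]
    - [[0,10,50],[0,0,-0.5],10]
    - [[0,40,65],[0,0,-1.7],10]
    - [[0,78,65],[0,0,-3.0],10]
    - [[1,116,65],[0,0,-4.3],10]

```text
time_s: 11.15
ee_pos: [0.4542, -0.0572, 0.1327]
eef_rot: [3.135, 0.003, 1.269]
force: [0.9, 0.7, -6.8]
grip_width: 0.0335
```

Call:
jog_arm:
  moves:
    - [[2,38,0],[0,0,-1.3],10]
    - [[3,76,0],[0,0,-2.6],10]
    - [[4,114,0],[0,0,-3.9],10]
    - [[5,152,0],[0,0,-5.2],10]
    - [[6,190,0],[0,0,-6.5],10]

```text
time_s: 11.57
ee_pos: [0.4597, 0.1206, 0.1318]
eef_rot: [3.137, 0.004, 0.74]
force: [1.1, -0.4, -7.4]
grip_width: 0.0337
```

Call:
jog_arm:
  moves:
    - [[1,30,0],[0,0,-1.2],10]
    - [[2,55,0],[0,0,-2.4],10]
    - [[2,62,0],[0,0,-3.2],10]
    - [[2,62,0],[0,0,-3.2],10]

```text
time_s: 11.9
ee_pos: [0.4618, 0.1824, 0.1316]
eef_rot: [3.137, 0.005, 0.465]
force: [0.8, -0.9, -7.7]
grip_width: 0.0336
```

```bash
python3 - <<'E'
from mod import *
snap(["scene"],"11")
crop("scene11",270,160,200,150,4)
Rm=tool(np.radians(13.5-90),0); delta(np.array([.4625,.2003,.067]),Rm)
E
```

```text
shift mm [  0.6  19.  -64.6] turn [ 0.08 -0.03 -2.67] | t 11.95 z [0.4619 0.1813 0.1316] q [ 0.3   0.26  1.75 -0.01  1.13  1.41] F [-0.2 -0.7 -5.9] w 34.0
```

View pics/scene11_c270_160.png

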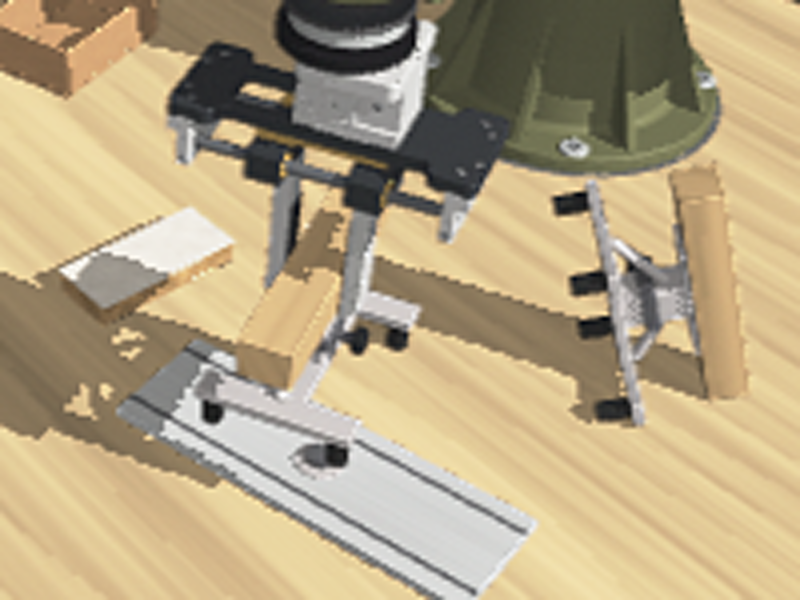

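Call:
jog_arm:
  moves:
    - [[0.5,12,0],[0,0,-0.4],10]
    - [[0.5,19,-5],[0.05,0,-0.7],10]
    - [[0.5,19,-25],[0.08,0,-0.7],10]
    - [[0.5,19,-45],[0.08,0,-0.7],10]
    - [[0.5,19,-52],[0.08,0,-0.7],10]

```text
time_s: 12.37
ee_pos: [0.4617, 0.1984, 0.0776]
eef_rot: [-3.141, 0.005, 0.406]
force: [-0.5, 0.3, -6.7]
grip_width: 0.0333
```

Call:
jog_arm:
  moves:
    - [[0,0,-1],[0,0,0],10]
    - [[0,0,-2],[0,0,0],10]
    - [[0,0,-2],[0,0,0],10]

```text
time_s: 12.62
ee_pos: [0.4634, 0.1996, 0.079]
eef_rot: [-3.141, -0.0, 0.405]
force: [-0.4, -0.3, -5.8]
grip_width: 0.0335
```

```bash
python3 - <<'E'
from mod import *
Rm=tool(np.radians(13.5-90),0); delta(np.array([.4625,.2003,.067]),Rm)
E
```

```text
shift mm [ -0.9   0.7 -12. ] turn [-0.01  0.   -1.94] | t 12.6167 z [0.4634 0.1996 0.079 ] q [0.33 0.35 1.78 0.   1.02 1.5 ] F [-0.4 -0.3 -5.8] w 33.5
```

Call:
jog_arm:
  moves:
    - [[-0.6,0.5,-1],[0,0,0],10]
    - [[-0.6,0.5,-2],[0,0,0],10]
    - [[-0.6,0.5,-3],[0,0,0],10]
    - [[-0.6,0.5,-3],[0,0,0],10]

```text
time_s: 12.95
ee_pos: [0.4623, 0.2004, 0.0752]
eef_rot: [-3.141, 0.0, 0.405]
force: [0.5, 0.4, -6.3]
grip_width: 0.0337
```

Call:
jog_arm:
  moves:
    - [[0,0,-0.5],[0,0,0],10]
    - [[0,0,-1],[0,0,0],10]
    - [[0,0,-1],[0,0,0],10]

```text
time_s: 13.2
ee_pos: [0.4627, 0.2006, 0.0748]
eef_rot: [-3.141, -0.0, 0.405]
force: [-0.2, 1.7, 2.9]
grip_width: 0.0335
```

Call:
jog_arm:
  moves:
    - [[0,0,0],[0,0,-0.4],10]
    - [[0,0,0],[0,0,-0.8],10]
    - [[0,0,0],[0,0,-1.2],10]
    - [[0,0,-0.5],[0,0,-1.6],10]
    - [[0,0,-0.5],[0,0,-1.95],10]

```text
time_s: 13.62
ee_pos: [0.4621, 0.2002, 0.0733]
eef_rot: [-3.141, 0.001, 0.232]
force: [-0.4, 0.4, -6.0]
grip_width: 0.0338
```

```bash
python3 - <<'E'
from mod import *
Rm=tool(np.radians(13.5-90),0); delta(np.array([.4625,.2003,.067]),Rm)
E
```

```text
shift mm [ 0.4  0.1 -6.3] turn [-0.01 -0.02  0.04] | t 13.6167 z [0.4621 0.2002 0.0733] q [0.34 0.35 1.78 0.   1.   1.67] F [-0.4  0.4 -6. ] w 33.8
```

Off the bar now, force back to pure weight. Lower in small steps.

Call:
jog_arm:
  moves:
    - [[0.3,0,-1],[0,0,0],10]
    - [[0.3,0,-2],[0,0,0],10]
    - [[0.3,0,-3],[0,0,0],10]
    - [[0.3,0,-4],[0,0,0],10]

```text
time_s: 13.95
ee_pos: [0.4625, 0.2003, 0.0694]
eef_rot: [-3.141, 0.001, 0.235]
force: [0.2, 0.3, -5.1]
grip_width: 0.0333
```

Call:
jog_arm:
  moves:
    - [[0,0,-0.7],[0,0,0],10]
    - [[0,0,-1.4],[0,0,0],10]
    - [[0,0,-1.4],[0,0,0],10]

```text
time_s: 14.2
ee_pos: [0.4625, 0.2003, 0.0681]
eef_rot: [-3.141, 0.001, 0.235]
force: [0.6, 0.1, -6.1]
grip_width: 0.0334
```

Call:
jog_arm:
  moves:
    - [[0,0,-0.5],[0,0,0],10]
    - [[0,0,-1],[0,0,0],10]
    - [[0,0,-1.3],[0,0,0],10]

```text
time_s: 14.45
ee_pos: [0.4628, 0.2004, 0.0671]
eef_rot: [-3.141, 0.0, 0.234]
force: [1.2, 0.5, -2.3]
grip_width: 0.0338
```

Call:
jog_arm:
  moves:
    - [[0,0,-0.3],[0,0,0],10]
    - [[0,0,-0.3],[0,0,0],10]

```text
time_s: 14.62
ee_pos: [0.4628, 0.2005, 0.067]
eef_rot: [-3.141, 0.0, 0.234]
force: [-0.4, 1.4, -0.5]
grip_width: 0.0338
```

Call:
jog_arm:
  moves:
    - [[0,0,0],[0,0,0],40]
    - [[0,0,0],[0,0,0],60]
    - [[0,0,0],[0,0,0],70]
    - [[0,0,0],[0,0,0],80]
    - [[0,0,0],[0,0,0],90]

```text
time_s: 15.03
ee_pos: [0.4627, 0.2004, 0.0667]
eef_rot: [-3.141, 0.0, 0.234]
force: [-0.2, -1.0, -0.2]
grip_width: 0.0634
```

Call:
jog_arm:
  moves:
    - [[0,0,0],[0,0,0],94]
    - [[0,0,25],[0,0,0],94]
    - [[0,0,60],[0,0,0],94]
    - [[0,0,100],[0,0,0],94]
    - [[0,0,140],[0,0,0],94]

```text
time_s: 15.45
ee_pos: [0.4621, 0.2002, 0.2082]
eef_rot: [-3.141, 0.002, 0.234]
force: [-0.2, -0.7, 1.0]
grip_width: 0.0933
```

Call:
jog_arm:
  moves:
    - [[0,-10,40],[0,0,0],94]
    - [[-10,-30,60],[0,0,0],94]
    - [[-30,-70,60],[0,0,0],94]
    - [[-30,-80,60],[0,0,0],94]
    - [[-30,-80,60],[0,0,0],94]

```text
time_s: 15.87
ee_pos: [0.4322, 0.1185, 0.2674]
eef_rot: [-3.141, -0.001, 0.232]
force: [0.0, -0.4, 0.2]
grip_width: 0.0937
```

```bash
python3 - <<'E'
from mod import *
snap(["scene","wrist","top"],"12")
p=standing(.4625,.2003,np.radians(13.5))
draw("scene12",280,200,140,110,5,p,"s12o"); crop("scene12",280,200,140,110,5)
draw("wrist12",0,0,560,420,1,p,"w12o"); 
draw("top12",150,180,120,90,6,p,"t12o")
crop("top12",150,180,120,90,6)
delta(np.zeros(3),np.eye(3))
E
```

```text
shift mm [-432.8 -120.8 -266.6] turn [ 3.574e+01  4.200e+00 -1.000e-02] | t 16.0167 z [0.4328 0.1208 0.2666] q [0.19 0.03 1.69 0.   1.42 1.53] F [ 0.1  1.  -0.6] w 93.7
```

View pics/scene12_c280_200.png

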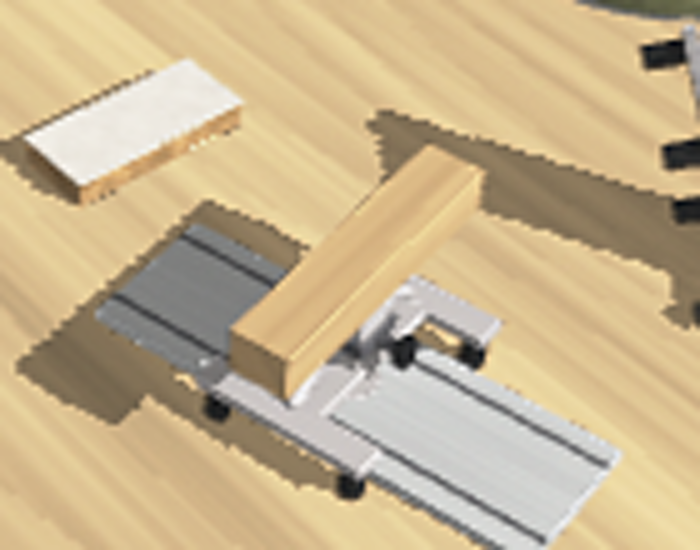

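View pics/s12o.png

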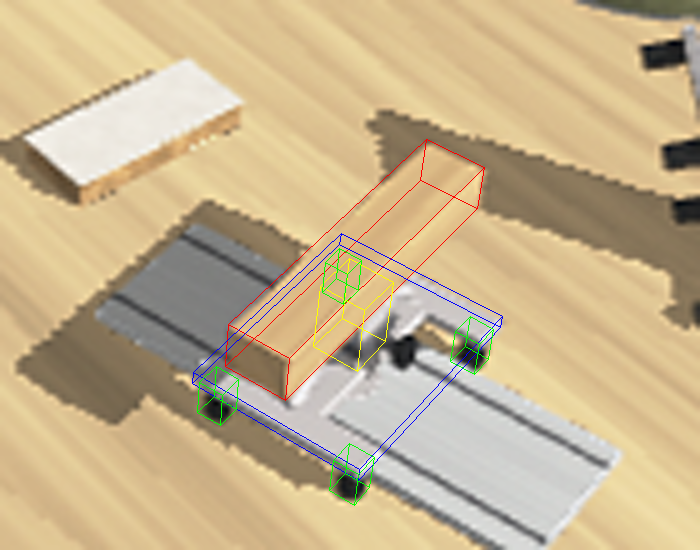

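View pics/w12o.png

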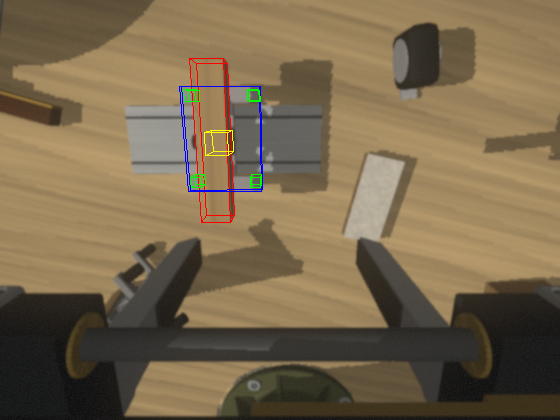

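View pics/t12o.png

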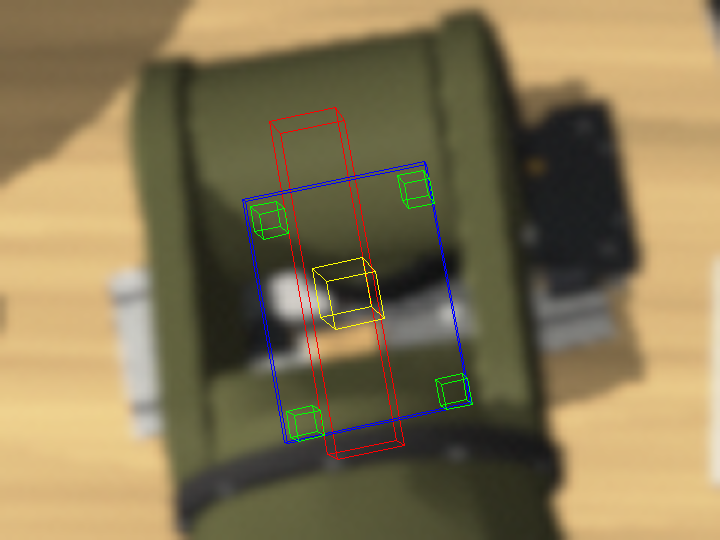

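Call:
jog_arm:
  moves:
    - [[-20,-40,30],[0,0,0],94]
    - [[-40,-80,50],[0,0,0],94]
    - [[-60,-120,50],[0,0,0],94]
    - [[-80,-160,50],[0,0,0],94]
    - [[-80,-200,50],[0,0,0],94]

```text
time_s: 16.43
ee_pos: [0.3551, -0.0595, 0.317]
eef_rot: [-3.141, -0.001, 0.237]
force: [1.1, 0.2, 0.5]
grip_width: 0.0934
```

Call:
jog_arm:
  moves:
    - [[0,0,0],[0,0,0],94]
    - [[0,0,0],[0,0,0],94]

```text
time_s: 16.6
ee_pos: [0.3563, -0.0604, 0.3163]
eef_rot: [-3.14, 0.001, 0.23]
force: [0.5, 1.1, 0.0]
grip_width: 0.0939
```

```bash
python3 - <<'E'
from mod import *
snap(["scene","top"],"13")
p=standing(.4625,.2003,np.radians(13.5))
draw("top13",150,180,120,90,3,p,"t13o"); crop("top13",150,180,120,90,3); crop("wrist12",110,50,220,180,2)
a=cv2.imread("pics/t13o.png");b=cv2.imread("pics/top13_c150_180.png");c=cv2.imread("pics/wrist12_c110_50.png")
W=np.hstack([a,b]); z=np.zeros((360,720,3),np.uint8); z[:, :440]=c[:360]
cv2.imwrite("pics/cmp.png",cv2.resize(np.vstack([W,z]),None,fx=.94,fy=.94))
E
```

```text
(no output)
```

View pics/cmp.png

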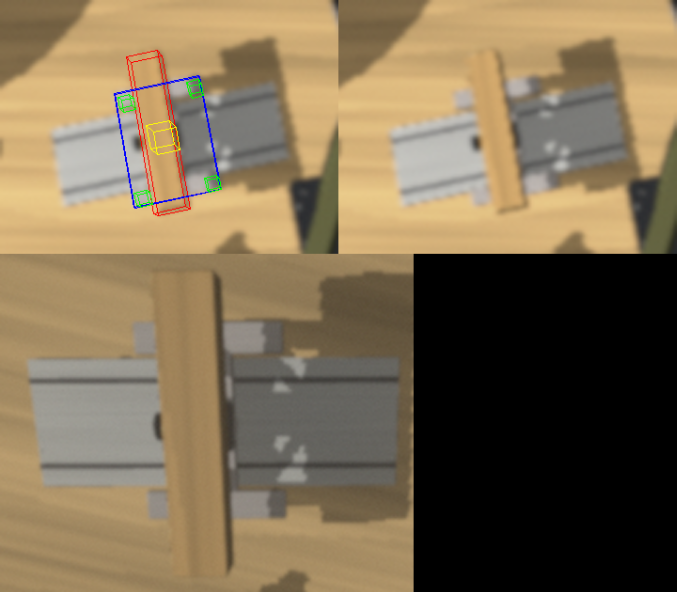

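View pics/scene13.png

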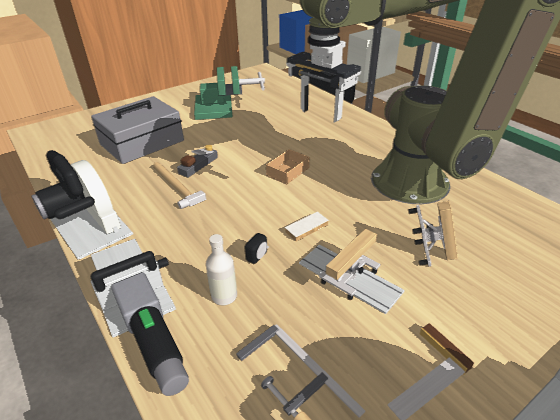

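```bash
python3 - <<'E'
from station import ctrl
print(ctrl.hand_in())
E
```

```text
the job is handed in; nothing more can be done
None
```

The support is standing free astride the locating bar, seated with all four feet on the bench. I handed the job in at about 16.7 s.

- **Standing it up:** I took the support farthest from the base by its bearer and turned it 72° upright. I set it on the open bench at about (0.453, −0.170) and let go, and pictures showed it standing there.
- **Fitting it:** I measured the bar at 13.5° and the bolt at about (0.4625, 0.2005). I took the bearer again at its middle and lowered the support over the bolt about 10° off. It touched with the tool at z = 74.8 mm, riding on the bar. I then turned it square, keeping hold, and the contact force disappeared.
- **Seating:** I lowered it until the bench took the weight, with the tool at z = 67.0 mm. That is the same height as when it was gripped standing on the open bench, so the 8 mm ride is gone. Then I released it and backed away.

**Last checks:** The scene and wrist pictures show the feet on both sides of the bar with even gaps. The outline of the intended pose fits to about 1 pixel in the scene picture and about 2 mm in the top picture, which is the calibration error. The other things look unmoved by eye. I did not press on the support to test for rocking. That it sits flat rests on the height, the force and the pictures. No check failed.

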